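# Hold the ledge plank out for the saw cut

### The arm

A 6-joint arm with a two-finger parallel gripper is mounted at the origin on the work surface. World frame = base frame: x ahead of the robot, y to its left, z up, the work surface at z = 0. Lengths are in mm, angles in degrees, forces in N, time in s.
With the tool pointing down it reaches from about 300 to 850 mm from the base axis. Payload 4.2 kg.
Tool frame: the origin (TCP) lies between the finger pads, 19 mm behind the fingertips; this is the grasp point; z points along the fingers, y is the line along which they close (so a half turn about z gives the same grasp; the last joint's range is limited). The gripper opens to 91 mm and grips with 3 to 60 N. Pads are 32 mm wide; open, the fingers measure 118 mm over their backs; the gripper's body (76 mm by 178 mm) begins 60 mm behind the grasp point.
Start: joints at [66.921, 18.312, 89.639, -0, 72.044, -1.146], TCP at [214.776, 533.397, 232.776] pointing down, gripper open.
Joint ranges: [-177.97, 177.97], [-48.28, 115.42], [12.27, 149.76], [-77.06, 257.06], [2.81, 150.46], [-146.56, 146.56]. Speed limits (degrees/s): [147.25, 147.25, 180, 180, 180, 180].

### API

Orientations are given as [roll, pitch, yaw] about the fixed x, y, z axes, in that order (R = Rz(yaw) Ry(pitch) Rx(roll)).
In Python, from workcell import * gives the robot as it stands.
- The arm moves only by the tool step_arm, never from a script. Its argument "steps" is a list of rows, each a list of 7 numbers: the turn, a rotation vector about the tool's x, y, z in degrees, then the shift along the tool's x, y, z in mm, then the opening, from 0 (shut) to 1 (fully open). In form: [[rx, ry, rz, x, y, z, hand], ...]. A call has exactly 8 rows; each row shifts and turns the commanded pose from where the row before left it, along the tool's axes as they then stand; what a row does not reach is not made up. A row lasts 1/8 s, in which the tool goes at most 62.5 mm and 10.7 degrees, less where a joint would pass 70% of its speed; a pose out of reach is approached as far as the arm can. A call is refused whole if a number of a shift passes 62.5 or a number of a turn 10.7, either way. A call with a gripper value outside its range is refused whole. The fingers move at their own pace and stop on an object; "force" is the grip in N (left out, the last holds). Time passes only in rows, so rows that do not move let the fingers close, or fill a call up. It gives the time, the measured TCP pose, the force, the opening and the grip force at its end, in the units of the state.
- state(): the state, without advancing time (a new reading comes with each control period).
- grab_frame(name): name is "side" or "top" or "wrist"; returns a dict with "image" (480x640x3 uint8, blue, green, red), "fovy" (degrees; the focal length in pixels is half the picture's height over the tangent of half this angle, whatever the lens; pixels are square), "cx", "cy" (the principal point, pixels), "origin" and "rotation" of the camera in the world; the wrist camera has in their place "tool_from_camera" (4x4, takes a point from camera to tool coordinates, whose origin is the TCP and whose axes are the flange's). Camera axes: x right, y down, z forward; pixel columns grow to the right and rows downward; lengths in mm; the calibration is good to about 2 mm. A picture is of the moment at which its call begins: read the wrist's pose just before it. There is no depth.
- job_done(): hands the job in; it is judged then, once.
The state is a dict: "time_s": time; "qpos": joint angles; "qvel": joint speeds; "effort": joint torques, N m; "ee_pos": TCP position; "ee_rot": TCP orientation; "force": force on the tool from outside, world axes, zero at the start; "torque": the same for the moment, N m; "gripper_width": finger opening in mm; "gripper_force": force on a finger pad.
Only numpy, scipy, OpenCV 4.12 (cv2) and the standard library are available. Lean on these libraries where they do the work, as an engineer would, in place of code of your own. Each camera call takes 0.05 s, during which the arm holds its last target. There are 200 camera calls.

### The job

The narrow wooden plank on the low white shelf is to be sawn at the dark line drawn across it: slide it out over the shelf's right-hand end (right as seen from the robot) until the line stands about 15 mm clear of the shelf's edge and parallel to it. Keep the plank flat on the shelf all the way, without lifting it or letting it tip, and leave everything else where it is. Finish while still holding: more than half of the plank then hangs out, so keep it held down on the shelf, still, by the part that lies on the shelf, and do not let go.

Things in the scene. Friction and masses are not known exactly. Their poses are not given: they have to be found in the camera images.
- plank: the loose wooden plank to be slid: 380 mm long (its y axis), 60 mm wide (x), 18 mm thick (z), light wood, 0.25 to 0.4 kg, balanced at the middle of its length. Origin: centre of its underside. It lies flat on the shelf turned by up to 8 degrees to the shelf; its -y end already hangs out over the shelf's right-hand end, its +y end is the inner end, on the shelf.
- cut_line (a point): the middle of the dark saw line, 3 mm wide, squared across the plank's top and down both its long sides. The point is on the plank's top face, on its centre line, 10 to 50 mm from the middle of the plank towards its +y (inner) end. Axes as the plank's. The drawn line's place on the plank differs from start to start but never changes during a run.
- shelf: the low white laminate shelf standing fixed on the counter: its top board is 320 mm (x) by 340 mm (y), 18 mm thick, on end panels; the top face is 110 mm above the counter. Origin: centre of its foot, on the counter. The outward direction is its -y: the open right-hand end as seen from the robot. Its place and yaw (up to 15 degrees) differ from start to start.
- shelf_edge (a point): the middle of the top edge of the shelf's right-hand end, 170 mm from the shelf's centre, 110 mm above the counter; axes as the shelf's, so outward (overhang) is -y and the edge runs along x. At the end the cut line is to be at about y = -15 mm in this frame.
- dish: celadon ceramic dish, 90 mm across, 28 mm high, on the shelf behind the plank. Origin: centre of its underside. Leave alone.
- square: carpenter's try square lying on the shelf behind the plank, 70 by 152 mm, 14 mm high (wooden stock, steel blade). Origin: near its middle, on its underside. Leave alone.
- tray: shallow aluminium tray, 218 by 268 mm over its rim, 22 mm high, on the counter under the overhanging end to catch the sawdust. Origin: centre of its underside. Leave alone.
- tub_a: square polypropylene container with blue latching lid, 118 mm square, 80 mm high, on the counter to the right. Origin: centre of its underside. Leave alone.
- tub_b: the same kind of container, 60 mm high, on the counter to the right. Leave alone.
- rice_bowl: stainless rice bowl, 116 mm across, 58 mm high, on the counter to the right. Origin: centre of its underside. Leave alone.
- saw: pull saw lying on the counter to the left of the shelf, 470 mm long (its x axis), 22 mm high. Origin: where handle (-x) and blade (+x) meet, on its underside. Leave alone.

How it is judged:
By the outcome, as a careful person would: the job done as asked, in the order asked, and still so for the second after the job is handed in, while the arm keeps its last pose, push and grip.
It also fails if it takes over 38 s, if anything falls off the work surface, if the arm or the gripper's body presses on something with over 40 N, if the wrist force passes 120 N, or if a joint passes its speed limit or range.

## Working session

There is one attempt and no reset: what is moved stays moved. The work goes in short steps, Python scripts to look and compute and a tool call to move; the robot and the scene stay as the last step left them, time stands still between calls to the robot, and variables do not carry over. Pictures are saved under pics/ and viewed, at most 10 in all, crops included, and the job is handed in when it is done.

Besides the shell and the picture viewer there is one more tool, called as name(argument=value, ...) on one line, values as JSON. step_arm: Moves the arm, as the interface text tells. Its arguments: {"type":"object","properties":{"steps":{"type":"array","items":{"type":"array","items":{"type":"number"}}},"force":{"type":"number"}},"required":["steps"]}

```bash
mkdir -p pics; ls; cat > h.py <<'E'
from workcell import *
import numpy as np, cv2
from scipy.spatial.transform import Rotation as R
def cam(name):
    s=state(); f=grab_frame(name)
    if 'origin' not in f or f.get('origin') is None:
        T=np.array(f['tool_from_camera']); Rt=R.from_euler('xyz',s['ee_rot'],degrees=True).as_matrix()
        f['rotation']=Rt@T[:3,:3]; f['origin']=Rt@T[:3,3]+np.array(s['ee_pos'])
    f['rotation']=np.array(f['rotation']); f['origin']=np.array(f['origin'])
    return f
def ray(f,uv,z):
    uv=np.atleast_2d(uv).astype(float); F=240/np.tan(np.radians(f['fovy']/2))
    d=np.c_[(uv[:,0]-f['cx'])/F,(uv[:,1]-f['cy'])/F,np.ones(len(uv))]@f['rotation'].T
    return f['origin']+d*((z-f['origin'][2])/d[:,2])[:,None]
def proj(f,p):
    F=240/np.tan(np.radians(f['fovy']/2)); c=(np.atleast_2d(p)-f['origin'])@f['rotation']
    return c[:,:2]/c[:,2:]*F+[f['cx'],f['cy']]
E
python3 - <<'E'
from h import *
import pickle
print(state())
for n in ('top','side'):
    f=cam(n); cv2.imwrite(f'pics/{n}0.png',f['image']); pickle.dump(f,open(f'{n}.pkl','wb'))
    print(n,f['fovy'],f['cx'],f['cy'],f['origin'],f['rotation'].round(3).tolist())
E
```

```text
pics
{'time_s': 0.0, 'qpos': array([ 6.69213333e+01,  1.83505255e+01,  8.97079609e+01,  1.37850721e-03,
        7.20435276e+01, -1.14585847e+00]), 'qvel': array([-0.11789751, -0.03577865,  0.02471163,  0.03694982, -0.01661322,
        0.05400729]), 'effort': array([-2.51112215e-04, -4.12479579e+01, -2.31978858e+01,  7.26515288e-02,
        4.56007209e-02, -1.33144581e-04]), 'ee_pos': array([214.57505402, 532.93930129, 231.92090383]), 'ee_rot': array([-1.79898033e+02, -3.35038216e-03,  1.58066763e+02]), 'force': array([ 0.4746819 , -0.40134194, -0.68310943]), 'torque': array([ 0.0143057 , -0.01553231,  0.01612588]), 'gripper_force': 0.0, 'gripper_width': 91.0146235807711}
top 49.983771843372544 319.08229349215776 241.2860431552216 [ 476.17402909   52.44238771 1573.89126553] [-177.668, -0.081, -90.709]
side 44.60628029720446 314.9713990742449 233.9655945832185 [ -413.49408307 -1102.31487446  1212.52589267] [-127.433, 1.007, -39.77]
```

View pics/top0.png

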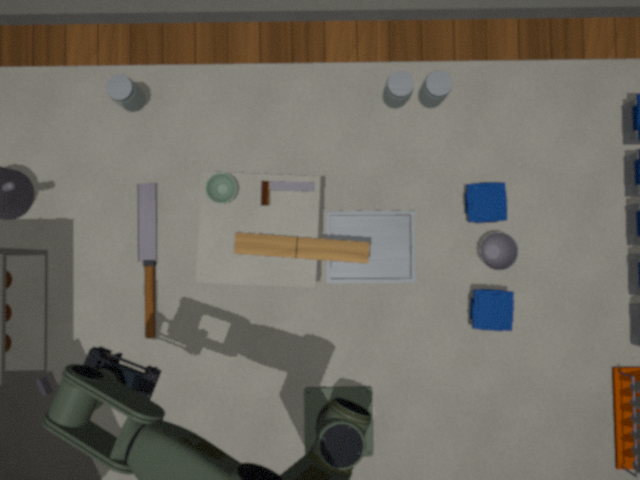

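View pics/side0.png

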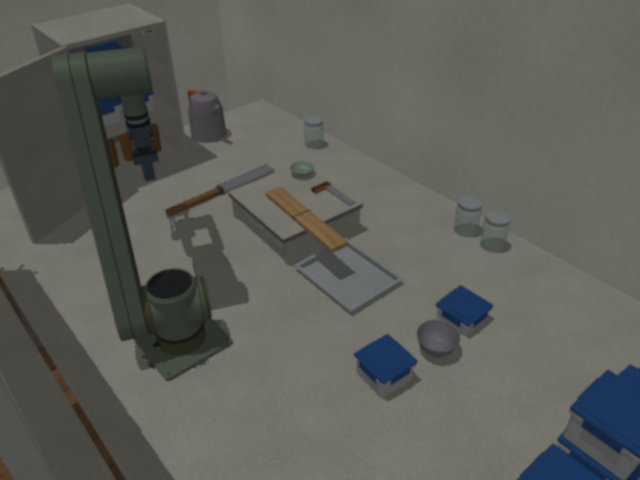

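```bash
sed -i "s/    f\['rotation'\]=np.array(f\['rotation'\]); /    f['rotation']=np.array(f['rotation'])\n    if f['rotation'].shape==(3,): f['rotation']=R.from_euler('xyz',f['rotation'],degrees=True).as_matrix()\n    /" h.py
cat > m.py <<'E'
from h import *
def plank(f,lo=(8,70,60),hi=(25,255,255)):
    m=cv2.inRange(cv2.cvtColor(f['image'],cv2.COLOR_BGR2HSV),lo,hi); m=cv2.morphologyEx(m,cv2.MORPH_CLOSE,np.ones((7,7)))
    return m
E
python3 - <<'E'
from m import *
f=cam('top'); 
print(f['rotation'].round(2).tolist())
m=plank(f); m[:220]=0; m[275:]=0; m[:,:225]=0; m[:,380:]=0
c=max(cv2.findContours(m,0,2)[0],key=cv2.contourArea)
w=ray(f,c.reshape(-1,2),128)[:,:2].astype(np.float32)
r=cv2.minAreaRect(w); print('plank',r,cv2.boxPoints(r))
print('line',ray(f,[[296,238],[296,257]],128))
print('shelf corners',ray(f,[[200,172],[321,176],[317,285],[196,281]],110))
print('dish, square',ray(f,[[222,187],[265,193],[314,186]],120))
w=grab_frame('wrist'); print(w['tool_from_camera'],w['fovy'],w['cx'],w['cy'])
E
```

```text
[[-0.01, -1.0, 0.04], [-1.0, 0.01, -0.0], [0.0, -0.04, -1.0]]
plank ((518.0857543945312, 99.5760498046875), (378.1434020996094, 62.27266311645508), 84.91316223144531) [[470.30792  -85.99026 ]
 [532.33527  -91.511696]
 [565.8636   285.14236 ]
 [503.83624  290.6638  ]]
line [[545.06245281 114.44165252 128.        ]
 [491.67584059 115.00505554 128.        ]]
shelf corners [[738.27587462 387.77114108 110.        ]
 [722.56539663  41.84098347 110.        ]
 [411.76874248  57.07889304 110.        ]
 [427.34891631 400.03337986 110.        ]]
dish, square [[692.89359853 323.20639095 120.        ]
 [674.30258809 201.3569921  120.        ]
 [692.56968971  62.13934951 120.        ]]
[[ 6.59093446e-04 -9.67702594e-01 -2.52093744e-01  7.10798212e+01]
 [ 9.99999781e-01  6.20838751e-04  2.31287101e-04  1.22279113e+00]
 [-6.73075626e-05 -2.52093841e-01  9.67702791e-01 -1.52060682e+02]
 [ 0.00000000e+00  0.00000000e+00  0.00000000e+00  1.00000000e+00]] 66.10220966596302 326.7635510399228 235.38240062077773
```

```bash
cat > p.py <<'E'
from h import *
def plan(p,yaw,n,hand=1,start=None):
    s=state(); p0,e=(s['ee_pos'],s['ee_rot']) if start is None else start
    R0=R.from_euler('xyz',e,degrees=True); Rg=R.from_euler('xyz',[180,0,yaw],degrees=True)
    rv=(R0.inv()*Rg).as_rotvec(degrees=True)/n; d=(np.array(p)-p0)/n; C=R0; out=[]
    for i in range(n):
        out.append([*rv.round(2),*C.inv().apply(d).round(1),hand]); C=C*R.from_rotvec(rv,degrees=True)
    print(str([[float(x) for x in r] for r in out]))
E
python3 -c "
from p import *
plan([525,50,280],85,16)"
```

```text
[[-0.0, 0.0, 4.57, -29.3, -20.8, -3.0, 1.0], [-0.0, 0.0, 4.57, -30.8, -18.4, -3.0, 1.0], [-0.0, 0.0, 4.57, -32.2, -15.9, -3.0, 1.0], [-0.0, 0.0, 4.57, -33.4, -13.2, -3.0, 1.0], [-0.0, 0.0, 4.57, -34.3, -10.5, -3.0, 1.0], [-0.0, 0.0, 4.57, -35.0, -7.8, -3.0, 1.0], [-0.0, 0.0, 4.57, -35.5, -5.0, -3.0, 1.0], [-0.0, 0.0, 4.57, -35.8, -2.1, -3.0, 1.0], [-0.0, 0.0, 4.57, -35.9, 0.7, -3.0, 1.0], [-0.0, 0.0, 4.57, -35.7, 3.6, -3.0, 1.0], [-0.0, 0.0, 4.57, -35.3, 6.4, -3.0, 1.0], [-0.0, 0.0, 4.57, -34.7, 9.2, -3.0, 1.0], [-0.0, 0.0, 4.57, -33.8, 11.9, -3.0, 1.0], [-0.0, 0.0, 4.57, -32.8, 14.6, -3.0, 1.0], [-0.0, 0.0, 4.57, -31.5, 17.2, -3.0, 1.0], [-0.0, 0.0, 4.57, -30.0, 19.6, -3.0, 1.0]]
```

step_arm(steps=[[0,0,4.6,-29,-21,-3,1],[0,0,4.6,-31,-18,-3,1],[0,0,4.6,-32,-16,-3,1],[0,0,4.6,-33,-13,-3,1],[0,0,4.6,-34,-10,-3,1],[0,0,4.6,-35,-8,-3,1],[0,0,4.6,-35,-5,-3,1],[0,0,4.6,-36,-2,-3,1]])

```text
time_s: 1.2
ee_pos: [369.2, 291.8, 256.8]
ee_rot: [-180.0, -0.0, 121.1]
force: [-0.2, -0.2, 0.3]
gripper_width: 91.2
gripper_force: 0.0
```

step_arm(steps=[[0,0,4.6,-36,1,-3,1],[0,0,4.6,-36,4,-3,1],[0,0,4.6,-35,6,-3,1],[0,0,4.6,-35,9,-3,1],[0,0,4.6,-34,12,-3,1],[0,0,4.6,-33,15,-3,1],[0,0,4.5,-31,17,-3,1],[0,0,4.5,-30,20,-3,1]])

```text
time_s: 2.2
ee_pos: [523.6, 49.2, 280.7]
ee_rot: [-180.0, -0.0, 84.5]
force: [-0.1, 0.6, -0.0]
gripper_width: 91.1
gripper_force: 0.0
```

```bash
python3 - <<'E'
from m import *
import pickle
s=state(); print(s['time_s'],s['ee_pos'],s['ee_rot'],s['qvel'].round(1))
f=cam('wrist'); cv2.imwrite('pics/w1.png',f['image']); pickle.dump(f,open('w1.pkl','wb'))
print(f['origin'],f['rotation'].round(2).tolist())
E
```

```text
2.2 [523.63840014  49.16692279 280.70329329] [-1.79985014e+02 -8.99560933e-03  8.45123397e+01] [-28.2  11.2 -17.9   0.    6.6   7.4]
[531.04212716 121.09600945 432.77351965] [[1.0, -0.09, -0.03], [-0.09, -0.96, -0.25], [-0.0, 0.25, -0.97]]
```

View pics/w1.png

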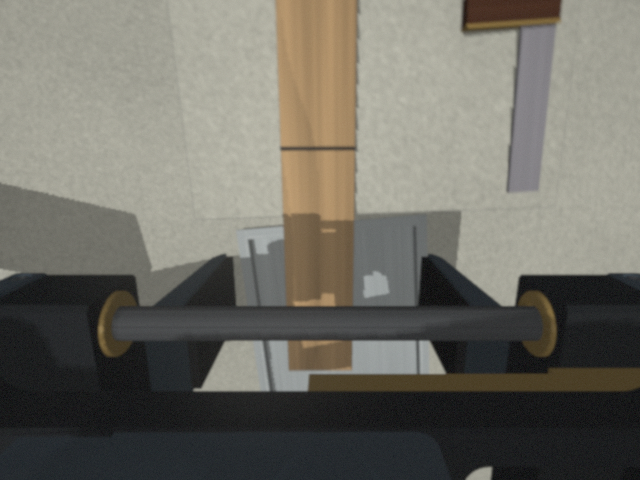

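```bash
cat > q.py <<'E'
from m import *
def line_uv(f,v0,v1,u0,u1):   # dark line on plank: darkest row per column
    g=cv2.GaussianBlur(cv2.cvtColor(f['image'],cv2.COLOR_BGR2GRAY),(3,3),0).astype(float)
    P=[]
    for u in range(u0,u1):
        c=g[v0:v1,u]; w=np.clip(np.median(c)-c-15,0,None)
        if w.sum()>10: P.append((u,v0+(w*np.arange(len(c))).sum()/w.sum()))
    return np.array(P)
def fit(W):  # robust line: centroid, dir
    vx,vy,x,y=cv2.fitLine(W[:,:2].astype(np.float32),cv2.DIST_HUBER,0,.01,.01).ravel(); return np.array([x,y]),np.array([vx,vy])
E
python3 - <<'E'
from q import *
import pickle
s=state(); print(s['time_s'],s['ee_pos'],s['ee_rot'],abs(s['qvel']).max())
f=cam('wrist'); pickle.dump((s,f),open('w2.pkl','wb')); im=f['image']; cv2.imwrite('pics/w2c.png',cv2.resize(im[100:260,160:480],None,fx=2.5,fy=2.5))
L=ray(f,line_uv(f,125,165,290,348),128); c,d=fit(L); print('line mid',c,'perp yaw',np.degrees(np.arctan2(d[1],d[0])))
hsv=cv2.cvtColor(im,cv2.COLOR_BGR2HSV)
m=cv2.inRange(hsv,(8,90,60),(25,255,255))
l=[];r=[]
for v in list(range(5,135))+list(range(160,200)):
    u=np.where(m[v,250:400])[0]+250
    l.append((u.min(),v)); r.append((u.max()+1,v))
for e in (l,r):
    c,d=fit(ray(f,e,128)); print('edge',c,d,'yaw',np.degrees(np.arctan2(d[1],d[0])), 'x at line y', c[0]+d[0]/d[1]*(114-c[1]))
E
```

```text
2.25 [526.24296052  45.83892642 280.87120846] [1.79816653e+02 1.74757838e-01 8.42830832e+01] 2.6826131752662383
line mid [526.9102   115.354706] perp yaw -5.039307
edge [496.42307 152.34845] [0.08516778 0.9963666 ] yaw 85.11432 x at line y 493.1451
edge [552.8752  129.71771] [0.08359306 0.99649996] yaw 85.20487 x at line y 551.5567
```

View pics/w2c.png

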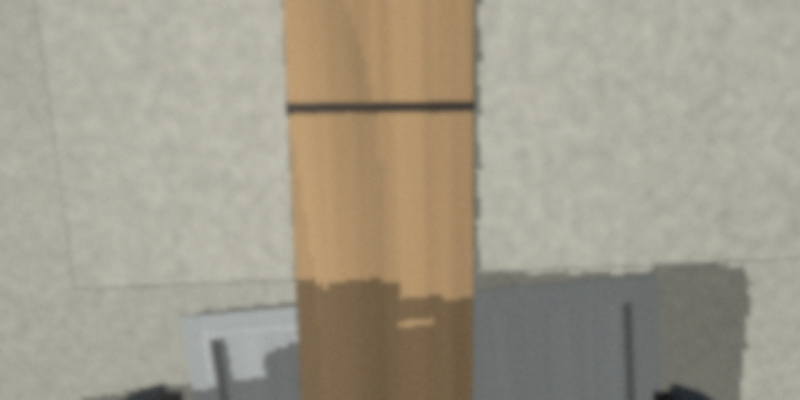

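```bash
python3 - <<'E'
from q import *
import pickle
s,f=pickle.load(open('w2.pkl','rb')); g=cv2.GaussianBlur(cv2.cvtColor(f['image'],cv2.COLOR_BGR2GRAY),(3,1),0).astype(float)
def seg(ua,va,ub,vb,step):
    P=[]
    for u in range(ua,ub):
        v=va+(vb-va)*(u-ua)/(ub-ua); r=np.arange(int(v)-6,int(v)+7); c=g[r,u]
        k=np.argmin(np.diff(c)) if step else np.argmax(np.median(c)-c)
        P.append((u,r[k]+(.5 if step else 0)))
    return np.array(P)
A=seg(190,215.2,274,212.6,0); B=seg(356,209,420,207,1); C=seg(462,204.5,500,202.5,0)
for n,P in (('A',A),('B',B),('C',C),('AC',np.r_[A,C]),('ABC',np.r_[A,B,C])):
    c,d=fit(ray(f,P,110)); d*=np.sign(d[0]); res=np.std([(q-c)@[-d[1],d[0]] for q in ray(f,P,110)[:,:2]])
    print(n,'y at 524',c[1]+d[1]/d[0]*(524-c[0]),'yaw',np.degrees(np.arctan2(d[1],d[0])),'res',res)
# front edge of shelf
P=[]
for v in range(110,200):
    u=176+(v-100)*(190-176)/115; r=np.arange(int(u)-5,int(u)+7); c=cv2.blur(g,(1,3))[v,r]; P.append((r[np.argmin(c)],v))
c,d=fit(ray(f,P,110)); print('front',c,np.degrees(np.arctan2(-d[0]*np.sign(d[1]),abs(d[1]))))
E
```

```text
A y at 524 57.031948 yaw -3.286484 res 0.6010931396588427
B y at 524 58.617744 yaw -6.0904374 res 0.5729793543190799
C y at 524 54.984802 yaw -2.3741384 res 0.9746877604621499
AC y at 524 57.095642 yaw -3.25208 res 0.7396237348740485
ABC y at 524 56.99076 yaw -3.3573895 res 1.0996494460199033
front [408.34705 116.1539 ] -2.8121638
```

```bash
python3 -c "
from p import *
s=state();print(s['ee_pos'],s['ee_rot'],s['force'])
plan([530,205.5,190],85.05,7)"
```

```text
[524.80698764  47.80082721 280.58589846] [1.79943859e+02 5.30518570e-02 8.44382035e+01] [-0.58063769  0.07630952  0.22730822]
[[0.01, 0.01, -0.09, 22.5, -1.5, 12.9, 1.0], [0.01, 0.01, -0.09, 22.5, -1.4, 12.9, 1.0], [0.01, 0.01, -0.09, 22.5, -1.4, 12.9, 1.0], [0.01, 0.01, -0.09, 22.5, -1.3, 12.9, 1.0], [0.01, 0.01, -0.09, 22.5, -1.3, 12.9, 1.0], [0.01, 0.01, -0.09, 22.5, -1.3, 12.9, 1.0], [0.01, 0.01, -0.09, 22.5, -1.2, 12.9, 1.0]]
```

step_arm(steps=[[0,0,-0.1,22.5,-1.4,13,1],[0,0,-0.1,22.5,-1.4,13,1],[0,0,-0.1,22.5,-1.4,13,1],[0,0,-0.1,22.5,-1.3,13,1],[0,0,-0.1,22.5,-1.3,13,1],[0,0,-0.1,22.5,-1.3,13,1],[0,0,0,22.5,-1.2,13,1],[0,0,0,0,0,0,1]])

```text
time_s: 3.3
ee_pos: [526.8, 209.3, 188.4]
ee_rot: [-179.9, 0.0, 85.4]
force: [-0.2, -0.5, -0.3]
gripper_width: 91.0
gripper_force: 0.0
```

```bash
python3 - <<'E'
from q import *
for i in range(3):
    s=state(); print(s['time_s'],s['ee_pos'],s['ee_rot'])
    f=cam('wrist')
cv2.imwrite('pics/w3.png',f['image'])
E
```

```text
3.3 [526.82830193 209.3433012  188.40350624] [-1.79857896e+02  4.78922236e-02  8.54130121e+01]
3.35 [527.26787648 208.54900246 189.184234  ] [-1.79932588e+02  4.74680479e-02  8.53709772e+01]
3.4 [527.65063614 208.08162164 189.71598611] [-1.79991612e+02  2.25742185e-02  8.53161348e+01]
```

View pics/w3.png

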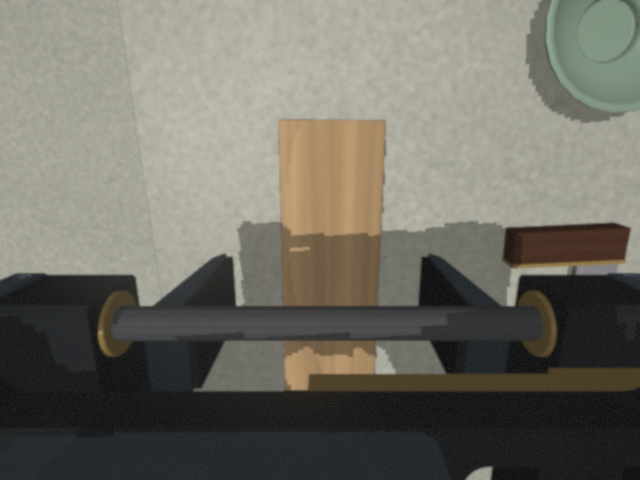

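step_arm(steps=[[0,0,0,-0.5,1,6,1],[0,0,0,-0.5,1,9,1],[0,0,0,-0.5,0.5,10,1],[0,0,0,0,0,10,1],[0,0,0,0,0,9,1],[0,0,0,0,0,8,1],[0,0,0,0,0,4,1],[0,0,0,0,0,0,1]])

```text
time_s: 4.45
ee_pos: [530.1, 206.3, 133.5]
ee_rot: [-180.0, 0.0, 85.3]
force: [0.2, -0.2, -0.4]
gripper_width: 91.3
gripper_force: 0.0
```

```bash
python3 - <<'E'
from q import *
for i in range(4):
    s=state(); print(s['time_s'],s['ee_pos'],s['ee_rot'],s['force'])
    if i<3: f=cam('wrist')
im=f['image']; m=cv2.inRange(cv2.cvtColor(im,cv2.COLOR_BGR2HSV),(8,90,60),(25,255,255))
for z in (128,):
  l=[];r=[]
  for v in range(0,300,4):
    u=np.where(m[v,200:460])[0]+200
    if len(u)>80: l.append((u.min(),v)); r.append((u.max()+1,v))
  for e in (l,r):
    e=e[2:12]; w=ray(f,e,z)-s['ee_pos']; w=R.from_euler('xyz',s['ee_rot'],degrees=True).inv().apply(w); print(e[0],e[-1],w[0],w[-1])
E
```

```text
4.45 [530.07859951 206.25836653 133.51143322] [-1.79979897e+02  5.22111120e-03  8.52715655e+01] [ 0.16707503 -0.20438569 -0.37522203]
4.5 [530.26915208 206.3325098  133.85625148] [ 1.79984132e+02 -1.25985500e-02  8.52710085e+01] [ 0.64201721 -0.24370498  0.01465497]
4.55 [530.36351183 206.38329438 134.02410097] [ 1.79966196e+02 -1.94477649e-02  8.52732285e+01] [0.42150319 0.22532075 0.15201694]
4.6 [530.42736258 206.35816512 134.153646  ] [ 1.79952352e+02 -2.65251166e-02  8.52690821e+01] [0.25056983 0.81312016 0.13935404]
(np.int64(255), 120) (np.int64(257), 156) [ 79.85036489 -29.181239     6.16634781] [ 65.42099271 -29.040596     6.15978468]
(np.int64(398), 120) (np.int64(397), 156) [79.89166161 29.38776069  6.21507422] [65.46514857 29.68239998  6.20864048]
```

step_arm(steps=[[0,0,0,0,0,0,0.75],[0,0,0,0,0,0,0.68],[0,0,0,0,0,0,0.6],[0,0,0,0,0,0,0.5],[0,0,0,0,0,0,0.4],[0,0,0,0,0,0,0.3],[0,0,0,0,0,0,0.3],[0,0,0,0,0,0,0.3]], force=40)

```text
time_s: 5.6
ee_pos: [530.1, 206.3, 133.8]
ee_rot: [-180.0, -0.0, 85.3]
force: [-0.6, -0.8, 0.9]
gripper_width: 59.4
gripper_force: 40.0
```

```bash
python3 - <<'E'
from p import *
s=state(); print(s['time_s'],s['ee_pos'],s['ee_rot'],s['force'],s['torque'])
plan([523.1,132.1,s['ee_pos'][2]],s['ee_rot'][2]+2.05,14,.3)
E
```

```text
5.6 [530.13119581 206.25789107 133.82178684] [-1.79997923e+02 -7.47158155e-03  8.52639009e+01] [-0.59535151 -0.7875408   0.94979719] [-0.05652854  0.22688545 -0.02004267]
[[-0.0, -0.0, -0.15, -5.3, -0.1, -0.0, 0.3], [-0.0, -0.0, -0.15, -5.3, -0.1, -0.0, 0.3], [-0.0, -0.0, -0.15, -5.3, -0.1, -0.0, 0.3], [-0.0, -0.0, -0.15, -5.3, -0.1, -0.0, 0.3], [-0.0, -0.0, -0.15, -5.3, -0.1, -0.0, 0.3], [-0.0, -0.0, -0.15, -5.3, -0.1, -0.0, 0.3], [-0.0, -0.0, -0.15, -5.3, -0.1, -0.0, 0.3], [-0.0, -0.0, -0.15, -5.3, -0.2, -0.0, 0.3], [-0.0, -0.0, -0.15, -5.3, -0.2, -0.0, 0.3], [-0.0, -0.0, -0.15, -5.3, -0.2, -0.0, 0.3], [-0.0, -0.0, -0.15, -5.3, -0.2, -0.0, 0.3], [-0.0, -0.0, -0.15, -5.3, -0.2, -0.0, 0.3], [-0.0, -0.0, -0.15, -5.3, -0.2, -0.0, 0.3], [-0.0, -0.0, -0.15, -5.3, -0.2, -0.0, 0.3]]
```

step_arm(steps=[[0,0,0,0,0,0.3,0.3],[0,0,0,0,0,0.3,0.3],[0,0,0,0,0,0.4,0.3],[0,0,0,0,0,0,0.3],[0,0,0,0,0,0,0.3],[0,0,-0.1,-1,0,0,0.3],[0,0,-0.1,-2,0,0,0.3],[0,0,-0.1,-3,0,0,0.3]], force=40)

```text
time_s: 6.6
ee_pos: [530.5, 201.8, 133.8]
ee_rot: [179.9, -0.2, 85.5]
force: [0.1, 3.9, 4.1]
gripper_width: 60.3
gripper_force: 40.0
```

step_arm(steps=[[0,0,-0.2,-4,-0.1,0.5,0.3],[0,0,-0.2,-5,-0.1,0.5,0.3],[0,0,-0.2,-5,-0.1,0,0.3],[0,0,-0.2,-5,-0.1,0,0.3],[0,0,-0.2,-5,-0.1,0,0.3],[0,0,-0.2,-5,-0.2,0,0.3],[0,0,-0.2,-5,-0.2,0,0.3],[0,0,-0.2,-4,-0.2,0,0.3]], force=40)

```text
time_s: 7.6
ee_pos: [528.0, 164.6, 133.9]
ee_rot: [179.7, -0.3, 87.1]
force: [0.3, 6.2, 9.2]
gripper_width: 59.9
gripper_force: 40.0
```

```bash
python3 - <<'E'
from p import *
s=state(); print(s['time_s'],s['ee_pos'],s['ee_rot'],s['force'],s['torque'])
plan([523.1,132.1,s['ee_pos'][2]],87.3,7,.3)
E
```

```text
7.6 [528.04169109 164.58664205 133.90214318] [179.70191232  -0.31136985  87.08427776] [0.33004224 6.20526646 9.20923377] [ 0.73077636  0.39550611 -0.19301062]
[[0.04, -0.04, -0.03, -4.7, -0.5, -0.0, 0.3], [0.04, -0.04, -0.03, -4.7, -0.5, -0.0, 0.3], [0.04, -0.04, -0.03, -4.7, -0.5, -0.0, 0.3], [0.04, -0.04, -0.03, -4.7, -0.5, -0.0, 0.3], [0.04, -0.04, -0.03, -4.7, -0.5, -0.0, 0.3], [0.04, -0.04, -0.03, -4.7, -0.5, -0.0, 0.3], [0.04, -0.04, -0.03, -4.7, -0.5, -0.0, 0.3]]
```

step_arm(steps=[[0,0,0,-4,-0.5,0,0.3],[0,0,0,-4,-0.5,0,0.3],[0,0,0,-4,-0.5,0,0.3],[0,0,0,-4,-0.5,0,0.3],[0,0,0,-4,-0.5,0,0.3],[0,0,0,-4,-0.5,0,0.3],[0,0,0,-3,-0.4,0,0.3],[0,0,0,-1,0,0,0.3]], force=40)

```text
time_s: 8.6
ee_pos: [523.5, 136.7, 133.9]
ee_rot: [179.7, -0.3, 87.1]
force: [1.9, 6.8, 9.4]
gripper_width: 59.7
gripper_force: 40.0
```

```bash
python3 - <<'E'
from q import *
import pickle
for n in ('wrist','top','side'):
    s=state(); print(s['time_s'],s['ee_pos'],s['ee_rot'],s['force'])
    f=cam(n); pickle.dump((s,f),open(n+'5.pkl','wb'))
    if n=='side': a=f['image'][150:310,220:420]
    if n=='top': b=f['image'][160:300,190:420]
    if n=='wrist': c=f['image']
z=lambda i,w,h:cv2.resize(i,(w,h),interpolation=cv2.INTER_CUBIC)
cv2.imwrite('pics/c5.png',np.vstack([np.hstack([z(a,400,300),z(b,400,300)]),np.hstack([z(c,400,300),np.zeros((300,400,3),np.uint8)])]))
E
```

```text
8.6 [523.54954982 136.70812902 133.94990444] [179.66312877  -0.29942903  87.07531836] [1.90513514 6.81092118 9.41807282]
8.65 [523.52050333 136.60684604 133.92657534] [179.66895211  -0.28909115  87.08036109] [1.00882767 5.72751157 9.35835265]
8.7 [523.53845766 136.62203432 133.96292708] [179.66430932  -0.28348593  87.08138277] [ 0.41822057  5.64952304 10.42300379]
```

View pics/c5.png

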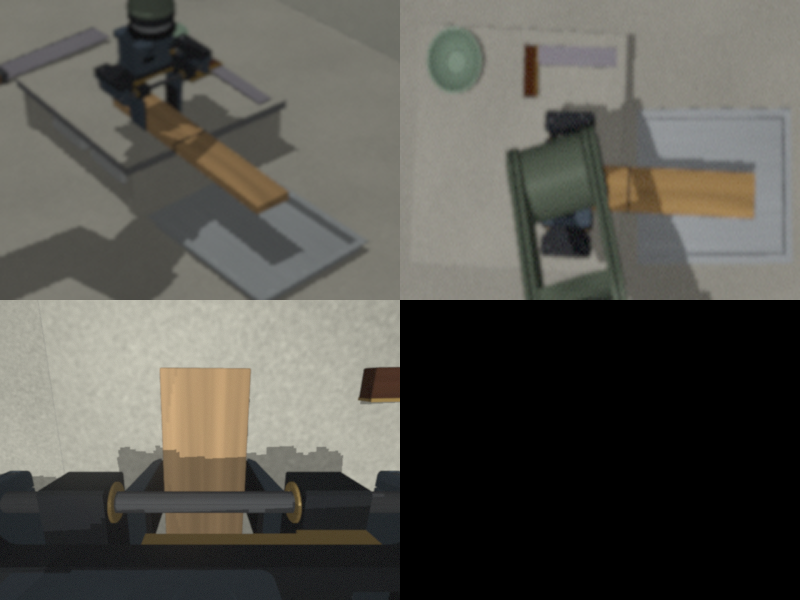

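step_arm(steps=[[0,0,0,-1,0,0,0.3],[0,0,0,-1.5,0,0,0.3],[0,0,0,-1.5,0,0,0.3],[0,0,0,-0.5,0,0,0.3],[0,0,0,0,0,0,0.3],[0,0,0,0,0,0,0.3],[0,0,0,0,0,0,0.3],[0,0,0,0,0,0,0.3]], force=40)

```text
time_s: 9.75
ee_pos: [523.2, 132.3, 133.9]
ee_rot: [179.7, -0.3, 87.1]
force: [-0.1, 7.0, 9.8]
gripper_width: 59.7
gripper_force: 40.0
```

```bash
python3 - <<'E'
from q import *
import pickle
s=state(); print(s['time_s'],s['ee_pos'],s['ee_rot'],s['force'])
T=cam('top'); S=cam('side'); pickle.dump((T,S),open('f6.pkl','wb'))
# expected places
dy=np.array([.0506,.9987]); dx=np.array([.9987,-.0506]); E=np.array([522.3,57.1])
ln=[np.r_[E+dx*a-15*dy,128] for a in (-30,0,30)]; ed=[np.r_[E+dx*a,110] for a in (-155,-60,60,155)]
for n,f,k in (('top',T,5),('side',S,5)):
    pl=proj(f,ln); pe=proj(f,ed); print(n,pl.round(1).tolist(),pe.round(1).tolist())
    c=proj(f,ln[1])[0].astype(int); i=f['image'][c[1]-50:c[1]+50,c[0]-40:c[0]+40]
    i=cv2.resize(i,None,fx=k,fy=k,interpolation=cv2.INTER_CUBIC)
    for p,col in [(q,(0,0,255)) for q in pl]+[(q,(0,255,0)) for q in pe]:
        cv2.circle(i,tuple(((p-c+[40,50])*k+k/2).astype(int)),2,col,-1)
    globals()[n]=i
cv2.imwrite('pics/c6.png',np.hstack([top,side]))
E
```

```text
9.75 [523.1796206  132.29437534 133.91471775] [179.68739845  -0.28881288  87.08117181] [-0.12618977  6.95555308  9.76266496]
top [[321.4, 256.7], [321.8, 246.0], [322.2, 235.4]] [[314.4, 300.7], [315.7, 267.1], [317.3, 225.0], [318.6, 191.9]]
side [[309.1, 225.7], [316.8, 222.1], [324.4, 218.7]] [[273.2, 243.3], [298.6, 231.6], [329.0, 217.7], [351.7, 207.2]]
```

View pics/c6.png

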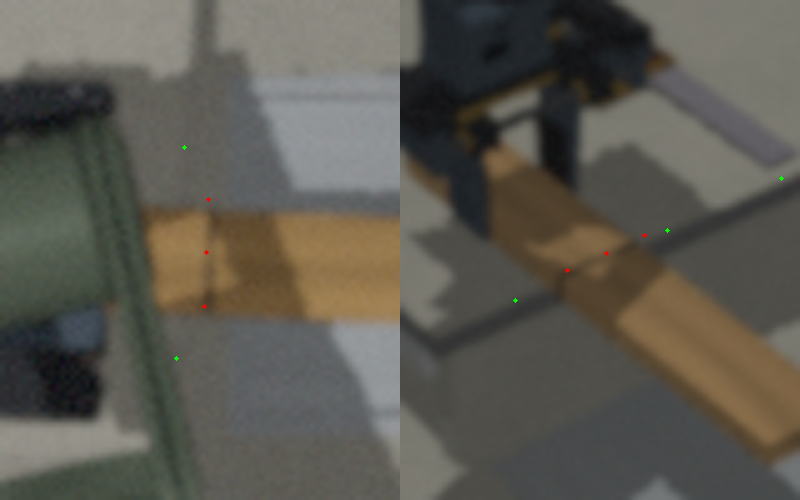

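```bash
python3 - <<'E'
from q import *
import pickle
T,S=pickle.load(open('f6.pkl','rb'))
g=lambda f:cv2.cvtColor(f['image'],cv2.COLOR_BGR2GRAY).astype(float)
gt,gs=g(T),g(S)
def par(c,k): 
    a,b,d=c[k-1],c[k],c[k+1]; return k+.5*(a-d)/(a-2*b+d) if a-2*b+d else k
# top: line
P=[]
for v in range(240,256):
    c=gt[v-1:v+2,316:330].mean(0); c=c-np.linspace(c[0],c[-1],len(c)); k=np.argmin(c[2:11])+2; P.append((316+par(c,k),v))
P=np.array(P); print('top line px',P[:,0].round(1)); L=ray(T,P,128)
Q=[]
for v in range(178,206):
    c=np.diff(gt[v-1:v+2,311:328].mean(0)); k=np.argmin(c[1:-1])+1; Q.append((311.5+par(c,k),v))
Q=np.array(Q); print('top edge px',Q[:,0].round(1)); E=ray(T,Q,110)
def rep(L,E):
    yaw=np.radians(-2.9); n=np.array([-np.sin(yaw),np.cos(yaw)])
    c,d=fit(E); d*=np.sign(d[0]); l,e=fit(L); e*=np.sign(e[0])
    print('edge yaw',np.degrees(np.arctan2(d[1],d[0])),'line yaw',np.degrees(np.arctan2(e[1],e[0])),'gap w/ -2.9:',np.median(L[:,:2]@n)-np.median(E[:,:2]@n),'E y@522',c[1]+d[1]/d[0]*(522-c[0]),'L',l)
rep(L,E)
# side
P=[]
for u in range(311,324):
    v0=222-(u-317)*.455; r=np.arange(int(v0)-5,int(v0)+9); c=gs[r,u-1:u+2].mean(1); print(u,r[0],c.astype(int)) if u in(314,319) else 0
    c=c-np.linspace(c[0],c[-1],len(c)); k=np.argmin(c[2:11])+2; P.append((u,r[0]+par(c,k)))
Q=[]
for u in list(range(338,358))+list(range(283,305)):
    v0=np.interp(u,[273.2,298.6,329,351.7,361],[243.3,231.6,217.7,207.2,202.9]); r=np.arange(int(v0)-6,int(v0)+7); c=np.diff(gs[r,u-1:u+2].mean(1)); k=np.argmin(c[1:-1])+1; Q.append((u,r[0]+.5+par(c,k)-v0))
print('side line',np.array(P).round(1).tolist()); print('side edge offset from predicted',np.array(Q)[:,1].round(1))
Q=[(u,o+np.interp(u,[273.2,298.6,329,351.7,361],[243.3,231.6,217.7,207.2,202.9])) for u,o in Q if abs(o)<3]
rep(ray(S,P,128),ray(S,Q,110))
E
```

```text
top line px [323.8 323.8 323.4 326.1 326.6 326.9 327.6 322.3 322.3 322.3 322.2 322.3
 322.2 322.3 322.2 322.2]
top edge px [320.2 320.2 320.  319.9 319.8 319.8 319.9 319.9 319.8 319.8 319.8 319.7
 319.6 319.7 319.6 319.6 319.4 319.4 319.1 319.2 319.3 319.4 319.3 319.
 319.1 318.9 319.  318.9]
edge yaw -3.2168727 line yaw -9.02751 gap w/ -2.9: -14.30030685586604 E y@522 55.32053 L [515.08044   39.398674]
314 218 [102 106 107 105 100  88  81  87  88  77  70  69  70  69]
319 216 [74 74 81 91 93 81 70 71 71 69 66 64 63 64]
side line [[311.0, 226.1], [312.0, 226.1], [313.0, 224.1], [314.0, 228.2], [315.0, 229.9], [316.0, 229.5], [317.0, 228.3], [318.0, 226.0], [319.0, -67662254016758.5], [320.0, 222.1], [321.0, 221.5], [322.0, 221.1], [323.0, 221.1]]
side edge offset from predicted [-0.1  0.3  0.7  0.9  0.9  0.8  0.8  1.   0.8  0.9  1.   0.9  0.8  0.9
  1.   1.   1.   0.9  0.8  0.8 -2.6 -2.5  0.5  0.4  0.4  0.3  0.4  0.6
  0.5  0.4  0.5  0.5  0.4  0.5  0.5  0.6  0.5  0.3  0.3  0.5  0.8  1.1]
edge yaw -3.4256833 line yaw 50.070152 gap w/ -2.9: -20.265875579957658 E y@522 54.52843 L [ 133.15872 -422.9949 ]
```

```bash
python3 -c "
from workcell import *
s=state();print(s['time_s'],s['ee_pos'],s['force'],abs(s['qvel']).max(),s['gripper_force']);print(job_done())"
```

```text
9.85 [523.18720594 132.32177417 133.92355134] [ 0.48633659  5.41768881 10.42098342] 0.07805252826995455 39.96712267398834
the job is handed in; nothing more can be done
None
```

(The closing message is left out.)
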